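# Hold measuring tweezers at their set mark over a culture-plate zone

### The job

Take the measuring tweezers out of their steel cup, hold them upright over the widest clear zone on the open culture plate with the points close above the agar (within about a centimetre) and one on each side of the zone's paper disc, and squeeze them to the long line on their scale bar (20 mm between the points). Hold that gap steady there for two seconds and finish your program still holding it, so that the zone can be read against the points. Do not touch the plate with the tweezers, and leave everything else on the bench where it stands.

Things in the scene. Friction and masses are not known exactly. Their poses are not given: they have to be found in the camera images.
- caliper_grip (a point): Steel measuring tweezers, 118 mm long, about 65 g, standing loosely points down in a cup, leaning up to 3 degrees. Point midway between their thumb plates, 74 mm above the points, 44 mm below the top. z: points to top; y: fixed arm (-y) to free arm (+y), the squeezing direction. Ribbed thumb plates, 12 mm wide along x, reach from 55 to 94 mm above the points: squeeze there.
- scale_line (a point): The long black line on the thin scale bar, 30 mm above the points. The bar is fixed to the -y arm, runs through the +y arm and ends 20 mm from the middle. It has shorter lines for every 5 mm of gap; the long one just shows at the outside of the free arm when the points are 20 mm apart. Axes as caliper_grip.
- tip_fixed (a point): Inner lower end of the fixed arm's point: y = -16 mm, 74 mm below caliper_grip. Axes as caliper_grip.
- tip_free (a point): Inner lower end of the free arm's point: y = +16 mm from the middle and level with the other point while slack (32 mm apart).
- caliper_arm (a joint): Angle (rad) by which the free arm is squeezed in, about a hinge 112 mm above the points. 0: slack, gap 32 mm; gap = 32 mm - 112 mm x value to 0.3 mm; 0.1065: 20 mm, the long line; 0.27: shut. Sprung open, 3 N m/rad: about 6 N on each thumb plate at the line. Width over the plates' lower / upper ends: 23.4 / 17.8 mm slack, 17.3 / 15.9 mm at the line. A full grip shuts them.
- caliper_cup_rim (a point): Centre of the mouth of the fixed steel cup in which the measuring tweezers stand, 46 mm above the bench, 40 mm above the standing points. Base 52 x 76 x 6 mm, pocket 11 mm (x) by 48 mm (y) inside, 40 mm deep, walls 2.5 mm; its y lies along the tweezers' y.
- tool_cup: A like cup that plays no part, holding slim plain tweezers and a spatula that reach 136 mm above the bench; fixed; origin under its centre. The two cups may stand either way round, left and right.
- zone (a point): Centre of the widest clear zone (dark round patch 24 mm across, white 6 mm paper disc in its middle) on the agar of the open culture plate, at the agar's surface, 9 mm above the bench. z: up. The other two zones are 16 and 12 mm across, 40 mm away from it.
- plate: Open culture plate fixed on a dark round base 108 mm across; origin on the bench under its centre; x points to the widest zone, 23 mm from the centre. Dish 90 mm across, rim 18 mm and agar 9 mm above the bench.
- lid: Clear plate lid lying open side up, 94 mm across, 9 mm high; to be left where it is; origin under its centre.
- pen: Marker pen lying, 136 mm long, 16 mm high; to be left where it is; origin on the bench near its middle; it lies along its x.
- tube_rack: Small white rack with six capped sample tubes, 48 x 88 mm, 97 mm high; to be left where it is; origin under its centre.
- plate_stack: Two closed culture plates stacked, 94 mm across, 31 mm high; to be left where it is; origin under its centre.
- timer: Flat white timer, 62 x 66 x 18 mm; to be left where it is; origin under its centre.
- disc_jar: Small amber jar, 38 mm across, 50 mm high; to be left where it is; origin under its centre.
- spray: White bottle, 60 mm across, 160 mm high; to be left where it is; origin under its centre.

How it is judged:
By the outcome, as a careful person would: the job done as asked, in the order asked, and still so for the second after the job is handed in, while the arm keeps its last pose, push and grip.
It also fails if it takes over 48 s, if anything falls off the work surface, if the arm or the gripper's body presses on something with over 40 N, if the wrist force passes 120 N, or if a joint passes its speed limit or range.

### The arm

A 7-joint arm with a two-finger parallel gripper is mounted at the origin on the work surface. World frame = base frame: x ahead of the robot, y to its left, z up, the work surface at z = 0. Lengths are in m, angles in rad, forces in N, time in s.
With the tool pointing down it reaches from about 0.4 to 0.85 m from the base axis. Payload 4.4 kg.
Tool frame: the origin (TCP) lies between the finger pads; the fingertips stand ahead of it and the grasp point (between the pads) lies 5 mm behind it (finger_overhang is the z of the fingertips in the tool frame, in m); z points along the fingers, x is the direction in which the jaws open and shut, and the axes are right-handed (so a half turn about z gives the same grasp; the last joint's range is limited). The gripper opens to 94 mm and grips with 3 to 60 N. Pads are 16 mm wide; open, the fingers measure 119 mm over their backs; the gripper's body (75 mm by 177 mm) begins 78 mm behind the grasp point.
Start: joints at [-1.375, 0.628, 0.038, 1.517, -0.027, 0.996, -0.02], TCP at [0.168, 0.628, 0.219] pointing down, gripper open.
Joint ranges: [-3.06, 3.06], [-0.37, 2.12], [-1.25, 1.32], [0.18, 2.47], [-1.1, 4.24], [0.23, 1.98], [-2.94, 2.94]. Speed limits (rad/s): [2.57, 2.57, 3.14, 3.14, 3.14, 3.14, 3.14].

### API

Orientations are given as a 3x3 rotation matrix whose columns are the frame's x, y, z axes.
In Python, from cell import get_obs, read_camera, hand_in, outline_of, finger_overhang gives the robot as it stands.
- The arm moves only by the tool arm_command, never from a script. Its argument "deltas" is a list of rows, each a list of 5 numbers: the opening, from 0 (shut) to 1 (fully open), then the shift along the tool's x, y, z in units of 30 mm (1.0 is 30 mm), then the turn about the tool's z in rad. In form: [[grip, tx, ty, tz, yaw], ...]. A call has 1 to 8 rows; each row is the pose to reach, as a shift and turn from the pose commanded when the call began, along the tool's axes at that moment; what a row does not reach only later rows make up. A row lasts 1/10 s, in which the tool goes at most 50 mm and 8.59 degrees, less where a joint would pass 70% of its speed; a pose out of reach is approached as far as the arm can. A call with a gripper value outside its range is refused whole. The fingers move at their own pace and stop on an object; "force" is the grip in N (left out, the last holds). Time passes only in rows, so rows that repeat a pose let the fingers close. It gives the time, the measured TCP pose, the force and the opening at its end, in the units of the state.
- get_obs(): the state, without advancing time (a new reading comes with each control period).
- read_camera(name): name is "scene" or "top"; returns a dict with "image" (384x512x3 uint8, blue, green, red), "fx", "fy", "cx", "cy" (pixels), "origin" and "rotation" of the camera in the world. Camera axes: x right, y down, z forward; pixel columns grow to the right and rows downward; lengths in m; the calibration is good to about 2 mm. A picture is of the moment at which its call begins. There is no depth.
- hand_in(): hands the job in, once; it reports no verdict.
Trained networks look in a picture, given as the dict that the camera call returned (one of the last four; its "shot" number tells which), for a name from the list of things; names that differ only in an ending like _2 or _b are one class to them, and where a whole thing is asked for, a point or a joint stands for the part that bears it (a point fixed in the world has none). Each returns a list of dicts, best first, with "score" (0 to 1); they miss things now and then, are a little off and sometimes report something else, mostly with a low value. They report only what shows in the picture. A call takes as long as a camera call.
- outline_of(picture, target): "mask" (384x512 bool, what is visible of it) and "uv" ([column, row] in pixels, amid what is visible of it).
The state is a dict: "t": time; "joint_pos": joint angles; "qd": joint speeds; "effort": joint torques, N m; "tool_pos": TCP position; "orientation": TCP orientation; "contact_force": force on the tool from outside, world axes, zero at the start; "ft_torque": the same for the moment, N m; "finger_gap": opening from 0.0 (shut) to 1.0 (fully open).
Only numpy, scipy, OpenCV 4.12 (cv2) and the standard library are available. Lean on these libraries where they do the work, as an engineer would, in place of code of your own. Each camera call takes 0.05 s, during which the arm holds its last target. There are 200 camera calls.

## Working session

There is one attempt and no reset: what is moved stays moved. The work goes in short steps, Python scripts to look and compute and a tool call to move; the robot and the scene stay as the last step left them, time stands still between calls to the robot, and variables do not carry over. Pictures are saved under pics/ and viewed, about 8 in all and at most 12, crops included, and the job is handed in when it is done.

Besides the shell and the picture viewer there is one more tool, called after ">>>" as name(argument=value, ...), one argument or row to a line, values as JSON. arm_command: Moves the arm, as the interface text tells. Its arguments: {"type":"object","properties":{"deltas":{"type":"array","items":{"type":"array","items":{"type":"number"}}},"force":{"type":"number"}},"required":["deltas"]}

```bash
ls; mkdir -p pics; cat > h.py <<'E'
import numpy as np,cv2
from cell import *
def ray(p,uv):
    d=p["rotation"]@np.array([(uv[0]-p["cx"])/p["fx"],(uv[1]-p["cy"])/p["fy"],1.]);return np.array(p["origin"]),d/np.linalg.norm(d)
def tri(rs):
    A=np.zeros((3,3));b=np.zeros(3)
    for o,d in rs:
        M=np.eye(3)-np.outer(d,d);A+=M;b+=M@o
    x=np.linalg.solve(A,b);return x,[np.linalg.norm((np.eye(3)-np.outer(d,d))@(x-o)) for o,d in rs]
def onz(p,uv,z):
    o,d=ray(p,uv);return o+d*(z-o[2])/d[2]
def proj(p,X):
    c=np.asarray(p["rotation"]).T@(np.asarray(X)-p["origin"]);return np.array([p["fx"]*c[0]/c[2]+p["cx"],p["fy"]*c[1]/c[2]+p["cy"]])
E
python3 - <<'E'
from h import *
np.set_printoptions(precision=4,suppress=True)
print(finger_overhang);o=get_obs();print(o)
P={n:read_camera(n) for n in("scene","top")}
for n,p in P.items():
    cv2.imwrite(f"pics/{n}0.png",p["image"]);print(n,p["origin"],p["rotation"],p["fx"],p["cx"],p["cy"])
for t in["caliper_grip","scale_line","tip_fixed","caliper_cup_rim","tool_cup","zone","plate","lid","pen","tube_rack","plate_stack","timer","disc_jar","spray"]:
    for n,p in P.items():
        print(t,n,[(round(r["score"],2),np.round(r["uv"],1).tolist(),int(r["mask"].sum())) for r in outline_of(p,t)[:3]])
E
```

```text
pics
0.014
{'t': 0.0, 'joint_pos': array([-1.3749,  0.6294,  0.0384,  1.5184, -0.027 ,  0.9963, -0.02  ]), 'qd': array([-0.0013, -0.0008, -0.0008, -0.0007, -0.0005,  0.0029, -0.0013]), 'effort': array([  0.0004, -54.9713,   1.1439, -18.6638,  -0.052 ,   0.0237,
         0.0002]), 'tool_pos': array([0.168 , 0.6273, 0.2186]), 'orientation': array([[ 0.2587,  0.9659, -0.0005],
       [ 0.9659, -0.2587, -0.0018],
       [-0.0019,  0.    , -1.    ]]), 'contact_force': array([ 0.0067, -0.5956, -0.6802]), 'ft_torque': array([-0.0182, -0.0769,  0.0322]), 'finger_gap': 0.9958550710465638}
scene [1.1738 0.5124 1.176 ] [[-0.661   0.5912 -0.4621]
 [ 0.7503  0.5255 -0.401 ]
 [ 0.0058 -0.6118 -0.791 ]] 467.19572386200656 260.75438629443283 189.77738644223888
top [ 0.4635 -0.0256  1.5865] [[-0.013  -0.9975  0.0698]
 [-0.9999  0.0129 -0.0013]
 [ 0.0004 -0.0698 -0.9976]] 469.45497659725214 248.26394469949784 187.41825916658877
caliper_grip scene []
caliper_grip top [(0.47, [175.7, 210.6], 37)]
scale_line scene []
scale_line top [(0.39, [175.5, 211.9], 36)]
tip_fixed scene [(0.48, [145.2, 140.8], 632)
[... 412 characters left out ...]
.9, 198.9], 798)]
lid scene [(0.56, [231.6, 254.2], 765)]
lid top [(0.92, [236.2, 141.7], 606), (0.74, [253.4, 240.1], 133)]
pen scene []
pen top [(0.69, [253.6, 238.9], 144)]
tube_rack scene [(0.68, [314.5, 321.1], 958), (0.66, [145.2, 140.9], 732)]
tube_rack top [(0.76, [146.6, 141.0], 472)]
plate_stack scene [(0.64, [162.0, 198.7], 734), (0.28, [228.1, 165.3], 382)]
plate_stack top [(0.61, [321.4, 135.9], 633)]
timer scene [(0.66, [214.4, 123.6], 277)]
timer top [(0.27, [234.6, 143.3], 604)]
disc_jar scene [(0.67, [403.4, 277.9], 235)]
disc_jar top []
spray scene [(0.89, [146.4, 141.4], 617), (0.65, [159.9, 199.3], 703)]
spray top [(0.77, [381.8, 169.1], 414), (0.37, [323.0, 136.2], 665)]
```

```bash
python3 - <<'E'
import cv2
for n,(a,b,c,d) in {"scene":(100,400,100,325),"top":(120,420,90,315)}.items():
    im=cv2.imread(f"pics/{n}0.png")[c:d,a:b];cv2.imwrite(f"pics/{n}0c.png",cv2.resize(im,(800,600),interpolation=2))
E
```

```text
(no output)
```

View pics/scene0c.png

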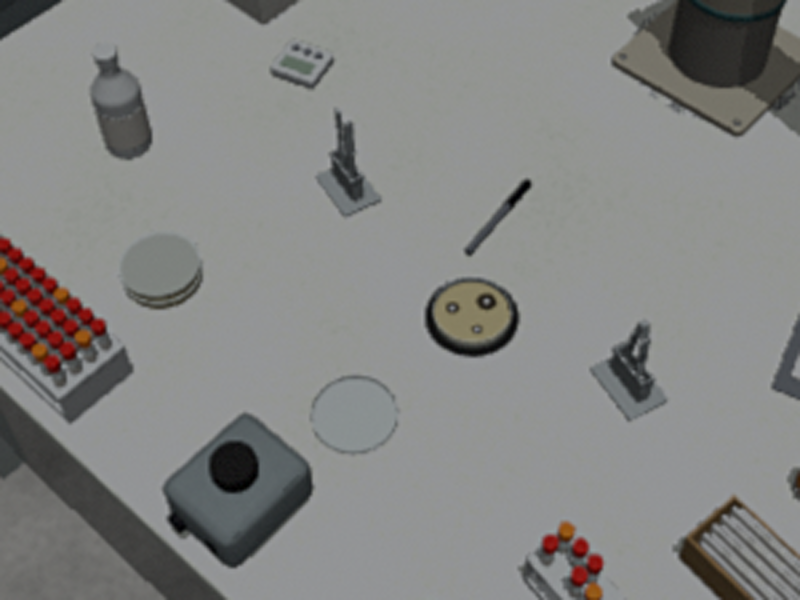

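View pics/top0c.png

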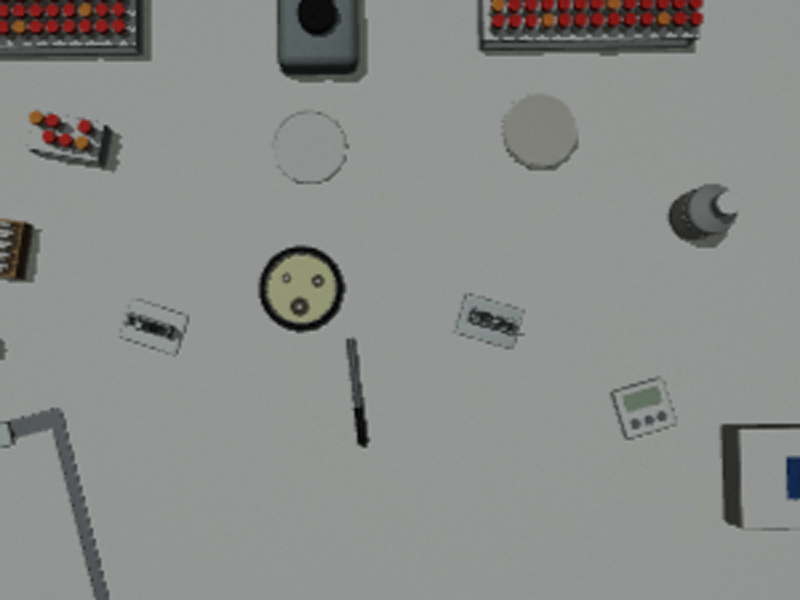

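The scene view shows the short tweezers in the cup at crop (637,360), and the tall tools in the other cup at (345,160). In the top view the tweezers' cup is at crop (155,326), full image (178,212), and the widest zone is the lower dot at crop (300,306), full image (232,205). Next I rectify both views around the cup and the zone.

```bash
cat >> h.py <<'E'
def rect(p,c,z,half=0.07,n=390):
    s=2*half/n # image up = +x, left = +y ; pixel (n/2,n/2)=c
    g=np.arange(n)-n/2
    V,U=np.meshgrid(g,g,indexing="ij")
    W=np.stack([c[0]-V*s,c[1]-U*s,np.full(U.shape,z)],-1)
    C=(W-p["origin"])@np.asarray(p["rotation"])
    return cv2.remap(p["image"],(p["fx"]*C[...,0]/C[...,2]+p["cx"]).astype(np.float32),(p["fy"]*C[...,1]/C[...,2]+p["cy"]).astype(np.float32),cv2.INTER_CUBIC)
E
python3 - <<'E'
from h import *
np.set_printoptions(precision=4,suppress=True)
P={n:read_camera(n) for n in("scene","top")}
c=onz(P["top"],(178,212),.006);z=onz(P["top"],(232.5,204.8),.009)
print("cup",c,"zone",z)
rim=[outline_of(p,"caliper_cup_rim")[:1] for p in P.values()];zo=[outline_of(p,"zone")[:1] for p in P.values()]
rows=[]
for n,p in P.items():
    rows.append(np.hstack([rect(p,c,.006),rect(p,z,.009)]))
    for t,h in(("caliper_cup_rim",.03),("zone",.009),("plate",.009)):
        for r in outline_of(p,t)[:1]: print(n,t,r["score"],r["uv"],onz(p,r["uv"],h))
im=np.vstack(rows);im=np.clip(im*1.6,0,255).astype(np.uint8);cv2.imwrite("pics/rect.png",cv2.resize(im,(600,600)))
E
```

```text
cup [0.4943 0.2096 0.006 ] zone [0.5161 0.026  0.009 ]
scene caliper_cup_rim 0.67 [334.5, 244.3] [0.512  0.2181 0.03  ]
scene zone 0.78 [277.3, 216.6] [0.5357 0.0259 0.009 ]
scene plate 0.84 [275.6, 217.1] [0.5405 0.0233 0.009 ]
top caliper_cup_rim 0.66 [175.3, 208.4] [0.5059 0.215  0.03  ]
top zone 0.73 [232.4, 197.7] [0.5399 0.0261 0.009 ]
top plate 0.55 [231.2, 199.3] [0.5346 0.0302 0.009 ]
```

View pics/rect.png

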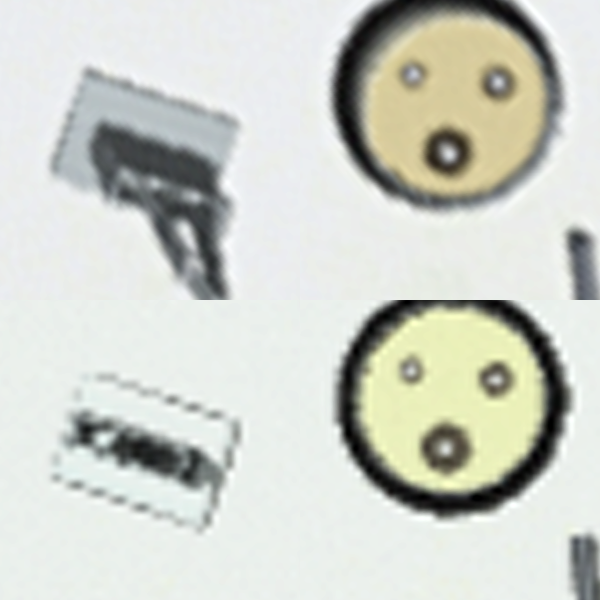

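The rectified views agree. The cup base centre is about (0.494, 0.2115), with its long axis about 17.8° from +y toward +x, and the base measures about 74 x 52 mm. The zone is about (0.516, 0.028), 22 mm from the dish centre. Next I check the tweezers' lean by overlaying an upright model.

```bash
python3 - <<'E'
from h import *
a=np.radians(17.8);L=np.array([np.sin(a),np.cos(a),0]);C=np.array([.4943,.2115,0])
S=8;out=[]
for n in("scene","top"):
    p=read_camera(n);u0=np.round(proj(p,C+[0,0,.06])).astype(int)-[24,30]
    im=cv2.resize(p["image"][u0[1]:u0[1]+60,u0[0]:u0[0]+48],None,fx=S,fy=S,interpolation=cv2.INTER_CUBIC)
    im=np.clip(im*1.5,0,255).astype(np.uint8)
    def pt(y,z): return tuple(int(v) for v in np.round((proj(p,C+L*y+[0,0,z])-u0+.5)*S))
    for y,z,c in((0,.124,(0,0,255)),(.0117,.061,(0,255,0)),(-.0117,.061,(0,255,0)),(.0089,.1,(255,0,0)),(-.0089,.1,(255,0,0)),(.024,.046,(0,255,255)),(-.024,.046,(0,255,255))):
        cv2.circle(im,pt(y,z),4,c,1)
    out.append(im)
cv2.imwrite("pics/ov.png",np.hstack(out))
E
```

```text
(no output)
```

View pics/ov.png

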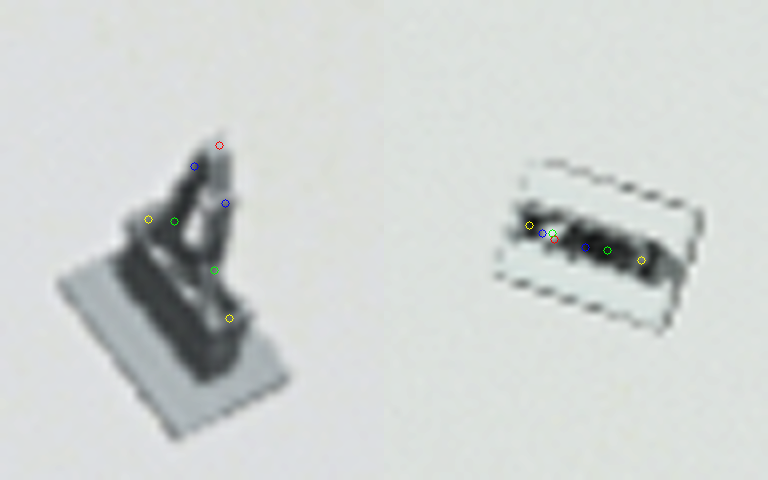

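The upright model lies on the tweezers within about 1 px in both views: top red circle at (219,145), plate ends on the arms. So the lean is small and I can go above the cup.

>>> arm_command(
  deltas=[
    [1, -10.57, 14.09, 0, 0.05],
    [1, -10.57, 14.09, 0, 0.05],
    [1, -10.57, 14.09, 0, 0.05],
    [1, -10.57, 14.09, 0, 0.05],
    [1, -10.57, 14.09, 0, 0.05],
    [1, -10.57, 14.09, 0, 0.05],
    [1, -10.57, 14.09, 0, 0.05],
    [1, -10.57, 14.09, 0, 0.05],
  ],
  force=10,
)

```text
t: 3.0
tool_pos: [0.4163, 0.3116, 0.2198]
orientation: [[0.307, 0.952, 0.001], [0.952, -0.307, 0.001], [0.001, 0.0, -1.0]]
contact_force: [1.0, -0.3, -0.1]
finger_gap: 0.996
```

>>> arm_command(
  deltas=[
    [1, -1.2, 1.78, 0, 0],
    [1, -2.0, 2.96, 0, 0],
    [0.6, -2.4, 3.56, 0, 0],
    [0.6, -2.4, 3.56, 0, 0],
    [0.6, -2.4, 3.56, 0, 0],
  ],
)

```text
t: 3.5
tool_pos: [0.4948, 0.2117, 0.2194]
orientation: [[0.308, 0.951, -0.0], [0.951, -0.308, 0.0], [0.0, -0.0, -1.0]]
contact_force: [0.7, 0.8, -0.3]
finger_gap: 0.778
```

>>> arm_command(
  deltas=[
    [0.6, 0, 0, 1.2, 0],
    [0.6, 0, 0, 2.4, 0],
    [0.6, 0, 0, 3.4, 0],
    [0.6, 0, 0, 4.2, 0],
    [0.6, 0, 0, 4.7, 0],
    [0.6, 0, 0, 4.93, 0],
    [0.6, 0, 0, 4.93, 0],
  ],
)

```text
t: 4.2
tool_pos: [0.4935, 0.2131, 0.071]
orientation: [[0.305, 0.952, -0.002], [0.952, -0.305, 0.0], [-0.001, -0.002, -1.0]]
contact_force: [0.0, 0.4, 0.3]
finger_gap: 0.6
```

```bash
python3 - <<'E'
from h import *
a=np.radians(17.8);L=np.array([np.sin(a),np.cos(a),0]);C=np.array([.4943,.2115,0])
o=get_obs();print(o["tool_pos"],o["finger_gap"],o["contact_force"])
S=9;out=[]
for n in("scene","top"):
    p=read_camera(n);u0=np.round(proj(p,C+[0,0,.07])).astype(int)-[22,30]
    im=cv2.resize(p["image"][u0[1]:u0[1]+60,u0[0]:u0[0]+44],None,fx=S,fy=S,interpolation=cv2.INTER_CUBIC)
    out.append(np.clip(im*1.8,0,255).astype(np.uint8))
cv2.imwrite("pics/pre.png",np.hstack(out))
E
```

```text
[0.4935156  0.21314959 0.07096148] 0.6000982572568866 [0.00726791 0.40264491 0.33594782]
```

View pics/pre.png

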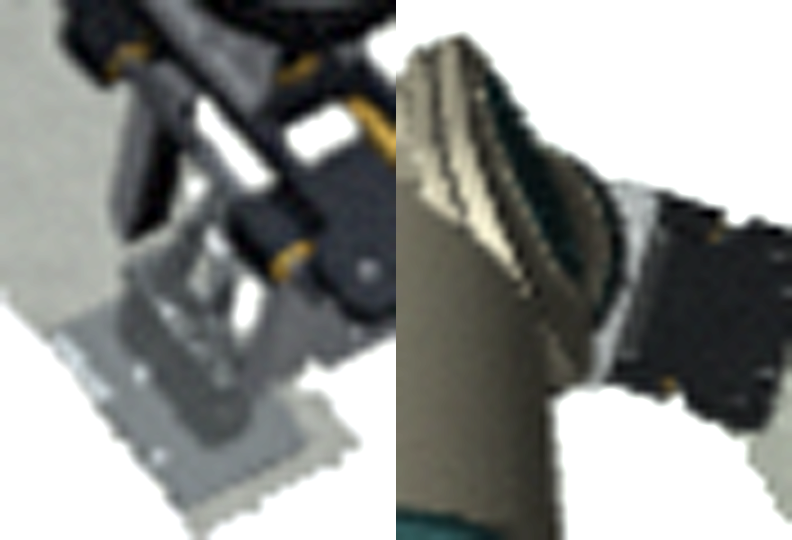

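The left panel shows the two fingers straddling the tweezers at about (140,180) and (275,330), above the cup. The top view is blocked by the arm. I'll close in steps.

>>> arm_command(
  deltas=[
    [0.4, 0, 0, 0, 0],
    [0.3, 0, 0, 0, 0],
    [0.28, 0, 0, 0, 0],
    [0.26, 0, 0, 0, 0],
    [0.25, 0, 0, 0, 0],
    [0.24, 0, 0, 0, 0],
    [0.23, 0, 0, 0, 0],
    [0.23, 0, 0, 0, 0],
  ],
  force=15,
)

```text
t: 5.1
tool_pos: [0.4948, 0.212, 0.0716]
orientation: [[0.307, 0.952, 0.0], [0.952, -0.307, 0.0], [0.0, 0.0, -1.0]]
contact_force: [0.1, -0.6, 2.0]
finger_gap: 0.236
```

>>> arm_command(
  deltas=[
    [0.23, 0, 0, 0, 0],
    [0.215, 0, 0, 0, 0],
    [0.21, 0, 0, 0, 0],
    [0.21, 0, 0, 0, 0],
    [0.21, 0, 0, 0, 0],
  ],
)

```text
t: 5.6
tool_pos: [0.4948, 0.212, 0.0717]
orientation: [[0.307, 0.952, 0.0], [0.952, -0.307, 0.0], [0.0, 0.0, -1.0]]
contact_force: [-0.1, 0.8, 1.1]
finger_gap: 0.214
```

>>> arm_command(
  deltas=[
    [0.21, 0, 0, -0.15, 0],
    [0.21, 0, 0, -0.45, 0],
    [0.21, 0, 0, -0.85, 0],
    [0.21, 0, 0, -1.3, 0],
    [0.21, 0, 0, -1.8, 0],
    [0.21, 0, 0, -2.3, 0],
    [0.21, 0, 0, -2.5, 0],
    [0.21, 0, 0, -2.5, 0],
  ],
)

```text
t: 6.4
tool_pos: [0.4954, 0.2122, 0.1479]
orientation: [[0.307, 0.952, 0.002], [0.952, -0.307, 0.001], [0.002, 0.002, -1.0]]
contact_force: [-0.3, 0.8, -1.4]
finger_gap: 0.213
```

```bash
python3 - <<'E'
from h import *
o=get_obs();T=o["tool_pos"];print(T,o["finger_gap"],o["contact_force"])
p=read_camera("scene")
for t in("caliper_grip","tip_fixed","tip_free","scale_line"):
    print(t,[(round(r["score"],2),np.round(r["uv"],1),r["mask"].sum()) for r in outline_of(p,t)[:2]])
S=10;c=np.round(proj(p,T-[0,0,.03])).astype(int);u0=c-[35,28]
im=cv2.resize(p["image"][u0[1]:u0[1]+56,u0[0]:u0[0]+70],None,fx=S,fy=S,interpolation=cv2.INTER_CUBIC)
im=np.clip(im*1.6,0,255).astype(np.uint8)
x=o["orientation"][:,0]
for s in(.0128,-.0128): # tips at 51mm below fingertips
    q=proj(p,T+x*s-[0,0,.065]);cv2.circle(im,tuple(int(v) for v in (q-u0+.5)*S),4,(0,0,255),1)
cv2.imwrite("pics/lift.png",im)
E
```

```text
[0.49537133 0.21218288 0.14789062] 0.2130032747695704 [-0.34232395  0.78328963 -1.39439471]
caliper_grip [(0.59, array([337.9, 225.8]), np.int64(83)), (0.52, array([278.1, 217.2]), np.int64(851))]
tip_fixed [(0.62, array([339.1, 216.6]), np.int64(65))]
tip_free []
scale_line [(0.5, array([341.9, 213.8]), np.int64(64))]
```

View pics/lift.png

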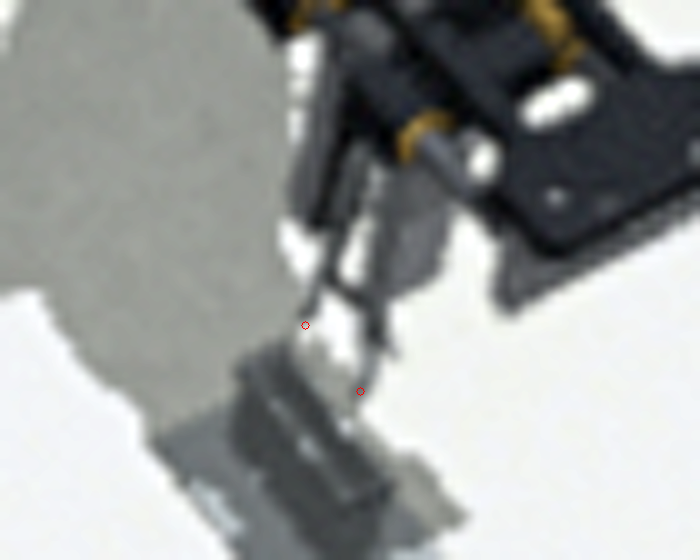

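The tweezers are out of the cup, hanging upright. The points sit on the predicted circles at (305,325) and (360,392), and the scale bar sticks out at (395,350). Next, carry them over to the zone.

>>> arm_command(
  deltas=[
    [0.21, -0.35, 0.16, 0, 0],
    [0.21, -1.0, 0.45, 0, 0],
    [0.21, -1.8, 0.81, 0, 0],
    [0.21, -2.7, 1.22, 0, 0],
    [0.21, -3.6, 1.62, 0, 0],
    [0.21, -4.4, 1.98, 0, 0],
    [0.21, -5.1, 2.3, 0, 0],
    [0.21, -5.5, 2.48, 0, 0],
  ],
)

```text
t: 7.45
tool_pos: [0.5147, 0.0287, 0.1463]
orientation: [[0.31, 0.951, -0.001], [0.951, -0.31, -0.001], [-0.001, -0.0, -1.0]]
contact_force: [-0.4, 0.1, -1.6]
finger_gap: 0.21
```

>>> arm_command(
  deltas=[
    [0.21, -0.13, 0.06, 0, 0],
    [0.21, -0.13, 0.06, 0.4, 0],
    [0.21, -0.13, 0.06, 0.9, 0],
    [0.21, -0.13, 0.06, 1.4, 0],
    [0.21, -0.13, 0.06, 1.6, 0],
    [0.21, -0.13, 0.06, 1.6, 0],
    [0.21, -0.13, 0.06, 1.6, 0],
  ],
)

```text
t: 8.15
tool_pos: [0.5155, 0.0285, 0.0985]
orientation: [[0.306, 0.952, -0.0], [0.952, -0.306, 0.0], [0.0, -0.0, -1.0]]
contact_force: [0.6, 0.0, -0.3]
finger_gap: 0.211
```

```bash
cat > look.py <<'E'
from h import *
import sys
o=get_obs();T=o["tool_pos"];print(T,o["finger_gap"],o["contact_force"],o["t"])
g=float(sys.argv[2])
S=12;x=o["orientation"][:,0];Z=np.array([.516,.028,.009]);p=read_camera("scene")
u0=np.round(proj(p,Z+[0,0,.02])).astype(int)-[30,25]
im=cv2.resize(p["image"][u0[1]:u0[1]+50,u0[0]:u0[0]+60],None,fx=S,fy=S,interpolation=cv2.INTER_CUBIC)
im=np.clip(im*1.6,0,255).astype(np.uint8)
def c(X,col): cv2.circle(im,tuple(int(v) for v in (proj(p,X)-u0+.5)*S),4,col,1)
for s in(g,-g): c(T+x*s-[0,0,.065],(0,0,255))
c(Z,(0,255,0))
for s in(g,-g): c(Z+x*s,(255,0,0))
cv2.imwrite(sys.argv[1],im)
E
python3 look.py pics/z1.png .0128
```

```text
[0.51547945 0.02847826 0.09854074] 0.2112127293807897 [ 0.61126317  0.01653046 -0.33709848] 8.15
```

View pics/z1.png

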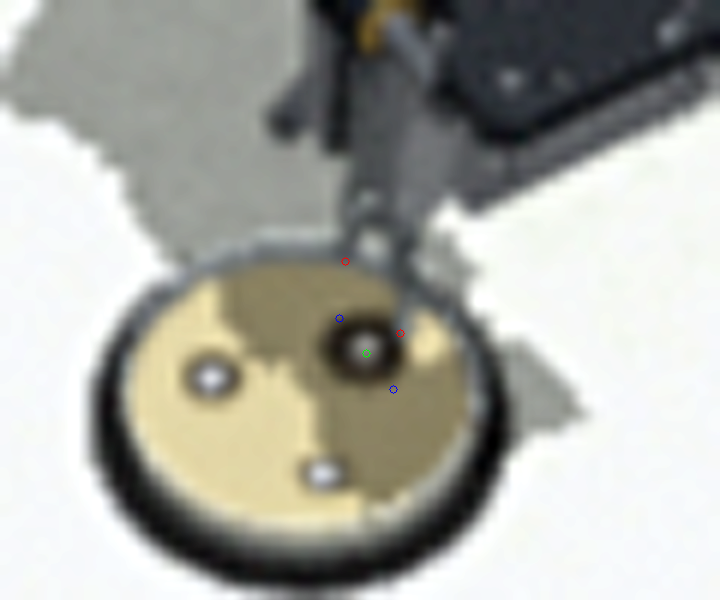

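The view shows the paper disc at (366,348), about on my green estimate at (366,353). The two points are above it near (345,260) and (402,325), one on each side along the jaw axis. Next: descend, then squeeze.

>>> arm_command(
  deltas=[
    [0.21, 0, 0, 0.15, 0],
    [0.21, 0, 0, 0.35, 0],
    [0.21, 0, 0, 0.5, 0],
    [0.21, 0, 0, 0.6, 0],
    [0.21, 0, 0, 0.64, 0],
    [0.21, 0, 0, 0.64, 0],
    [0.21, 0, 0, 0.64, 0],
  ],
)

```text
t: 8.9
tool_pos: [0.5155, 0.0277, 0.0794]
orientation: [[0.307, 0.952, 0.0], [0.952, -0.307, 0.0], [0.0, 0.0, -1.0]]
contact_force: [0.0, 0.1, -0.3]
finger_gap: 0.212
```

>>> arm_command(
  deltas=[
    [0.205, 0, 0, 0, 0],
    [0.2, 0, 0, 0, 0],
    [0.195, 0, 0, 0, 0],
    [0.19, 0, 0, 0, 0],
    [0.185, 0, 0, 0, 0],
    [0.183, 0, 0, 0, 0],
    [0.183, 0, 0, 0, 0],
    [0.183, 0, 0, 0, 0],
  ],
)

```text
t: 9.7
tool_pos: [0.5154, 0.0278, 0.0794]
orientation: [[0.307, 0.952, -0.0], [0.952, -0.307, 0.0], [0.0, -0.0, -1.0]]
contact_force: [-0.6, -0.2, -1.4]
finger_gap: 0.182
```

```bash
python3 look.py pics/z2.png .010
```

```text
[0.5154144  0.02776351 0.07936508] 0.18229525495899643 [-0.63824515 -0.16329909 -1.3509929 ] 9.7
```

View pics/z2.png

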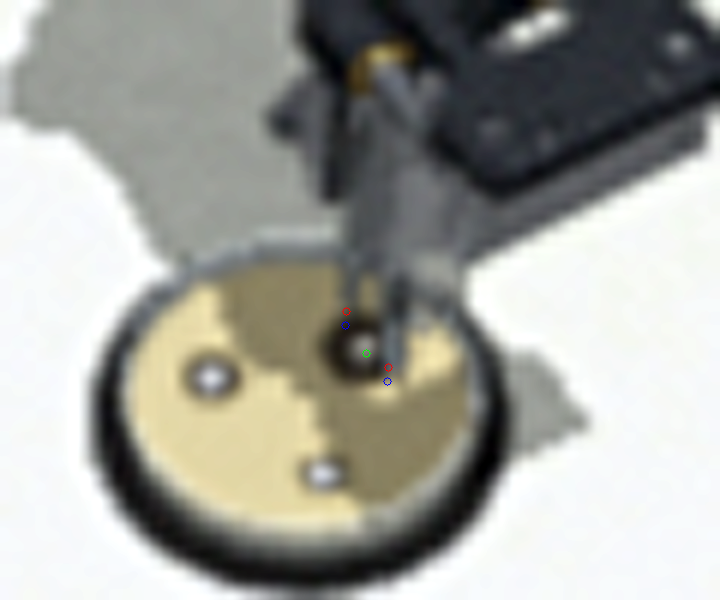

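The points straddle the disc: left point about (348,308), right about (393,370), disc at (364,347). The middle is shifted about 1–1.5 mm along −tool x, so I'll nudge that, set the gap a hair wider and hold.

>>> arm_command(
  deltas=[
    [0.184, 0.02, 0, 0, 0],
    [0.184, 0.04, 0, 0, 0],
    [0.184, 0.04, 0, 0, 0],
    [0.184, 0.04, 0, 0, 0],
    [0.184, 0.04, 0, 0, 0],
    [0.184, 0.04, 0, 0, 0],
  ],
)

```text
t: 10.35
tool_pos: [0.5158, 0.0289, 0.0794]
orientation: [[0.307, 0.952, -0.0], [0.952, -0.307, -0.0], [-0.0, -0.0, -1.0]]
contact_force: [-0.2, -1.0, -1.5]
finger_gap: 0.182
```

```bash
python3 - <<'E'
from h import *
g=[];
for i in range(12): read_camera("scene");o=get_obs();g.append(o["finger_gap"])
print(np.mean(g),np.std(g),o["tool_pos"],o["contact_force"],o["t"])
E
python3 look.py pics/z3.png .010
```

```text
0.185090095637098 0.0026856708459677588 [0.51577209 0.02890105 0.07936464] [ 0.30039137  0.62479438 -1.23602738] 10.95
[0.51577209 0.02890105 0.07936464] 0.1819757031129508 [ 0.30039137  0.62479438 -1.23602738] 10.95
```

View pics/z3.png

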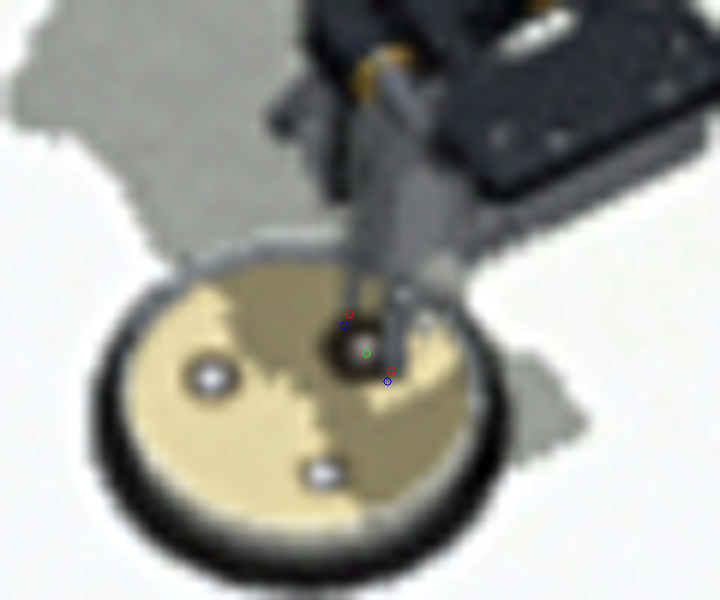

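That nudge went the wrong way: +tool x moves right in this view. I'll correct by −2.4 mm and hold.

>>> arm_command(
  deltas=[
    [0.183, -0.03, 0, 0, 0],
    [0.183, -0.06, 0, 0, 0],
    [0.183, -0.08, 0, 0, 0],
    [0.183, -0.08, 0, 0, 0],
    [0.183, -0.08, 0, 0, 0],
    [0.183, -0.08, 0, 0, 0],
  ],
)

```text
t: 11.6
tool_pos: [0.5151, 0.0267, 0.0794]
orientation: [[0.307, 0.952, -0.0], [0.952, -0.307, 0.0], [0.0, -0.0, -1.0]]
contact_force: [0.4, 0.8, -0.6]
finger_gap: 0.185
```

```bash
python3 - <<'E'
from h import *
g=[];
for i in range(24): read_camera("scene");o=get_obs();g.append(o["finger_gap"])
print(np.mean(g),np.std(g),o["tool_pos"],o["contact_force"],o["t"])
E
python3 look.py pics/z4.png .010
```

```text
0.18439903349840606 0.002332214106939285 [0.51503665 0.02665299 0.07935456] [ 0.04094342  0.38634235 -0.10737483] 12.8
[0.51503665 0.02665299 0.07935456] 0.184460316050242 [ 0.04094342  0.38634235 -0.10737483] 12.8
```

View pics/z4.png

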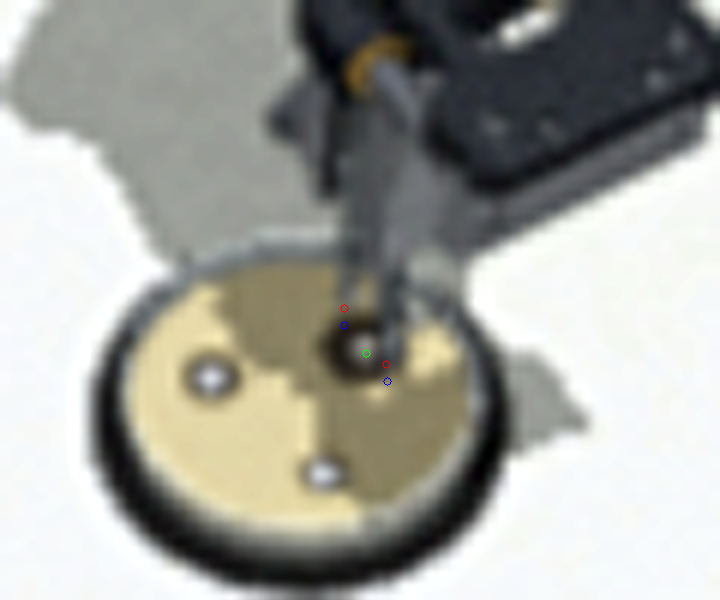

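The points now sit about symmetrically around the disc: about (345,305) and (390,363), with the disc at (364,347). The opening averages 0.1844, or 17.3 mm, which is the long line. I'll hold over two more seconds.

>>> arm_command(
  deltas=[
    [0.183, 0, 0, 0, 0],
    [0.183, 0, 0, 0, 0],
    [0.183, 0, 0, 0, 0],
    [0.183, 0, 0, 0, 0],
    [0.183, 0, 0, 0, 0],
    [0.183, 0, 0, 0, 0],
    [0.183, 0, 0, 0, 0],
    [0.183, 0, 0, 0, 0],
  ],
)

```text
t: 13.65
tool_pos: [0.515, 0.0266, 0.0793]
orientation: [[0.307, 0.952, -0.0], [0.952, -0.307, 0.0], [-0.0, -0.0, -1.0]]
contact_force: [0.1, -0.3, -1.6]
finger_gap: 0.184
```

>>> arm_command(
  deltas=[
    [0.183, 0, 0, 0, 0],
    [0.183, 0, 0, 0, 0],
    [0.183, 0, 0, 0, 0],
    [0.183, 0, 0, 0, 0],
    [0.183, 0, 0, 0, 0],
    [0.183, 0, 0, 0, 0],
    [0.183, 0, 0, 0, 0],
    [0.183, 0, 0, 0, 0],
  ],
)

```text
t: 14.45
tool_pos: [0.515, 0.0266, 0.0794]
orientation: [[0.307, 0.952, -0.0], [0.952, -0.307, 0.0], [0.0, -0.0, -1.0]]
contact_force: [0.3, -0.2, -0.9]
finger_gap: 0.182
```

>>> arm_command(
  deltas=[
    [0.183, 0, 0, 0, 0],
    [0.183, 0, 0, 0, 0],
    [0.183, 0, 0, 0, 0],
    [0.183, 0, 0, 0, 0],
    [0.183, 0, 0, 0, 0],
    [0.183, 0, 0, 0, 0],
    [0.183, 0, 0, 0, 0],
    [0.183, 0, 0, 0, 0],
  ],
)

```text
t: 15.25
tool_pos: [0.515, 0.0266, 0.0794]
orientation: [[0.307, 0.952, -0.0], [0.952, -0.307, 0.0], [-0.0, -0.0, -1.0]]
contact_force: [0.3, -0.3, -0.6]
finger_gap: 0.185
```

```bash
python3 -c "
from cell import *
o=get_obs();print(o['t'],o['tool_pos'],o['finger_gap'],o['contact_force']);print(hand_in())"
```

```text
15.25 [0.51500678 0.02661837 0.07935416] 0.18504387847501072 [ 0.31238786 -0.27327432 -0.58239934]
the job is handed in; nothing more can be done
None
```

I took the measuring tweezers out of their cup and carried them over the widest zone. I squeezed them to about the 20 mm line and held that steady for over 3 s. The job was handed in at t = 15.25 s with the arm still holding.

**Gap:** The finger opening averaged 0.184, about 17.3 mm over the plates, which corresponds to a 20 mm gap. I worked this out from the opening; the cameras are too coarse to read the long line itself.

**Points:** In the last picture they stand one on each side of the paper disc, centred to within about 1–2 mm. I put them about 5 mm above the agar, from the tool height and the grip height.

**Contact:** I saw no sign of touching the plate, and the force readings stayed at noise level plus the weight of the tweezers.

**What went wrong:** One nudge of about 1 mm went the wrong way while I was already over the zone. I reversed it before the final hold.

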